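# Load and lock the wire-reel carousel

## Task

Put the T-handled key into the keyway in the middle of the locked reel carousel, turning it while pressing lightly until it drops fully home, and turn it anticlockwise as far as it goes to swing the keeper arms open. Put every wire reel standing on the bench onto a spindle of its own, fully down. Then turn the key back fully clockwise so that the arms lock over the spindles, and return the key upright to its wooden stand.

Things in the scene. Friction and masses are not known exactly. Their poses are not given: they have to be found in the camera images.
- carousel: Fixed round light-grey base plate, 296 mm across and 12 mm thick, with four upright steel spindles 105 mm from its centre, 90 degrees apart, and a dark central post 42 mm across. Origin: centre of its underside, on the bench; z up. It stands at a different place and yaw each time.
- spindle0 (a point): Foot of one spindle: on the axis, on the base plate's upper face (12 mm above the bench). The spindle is a 20 mm thick pin, 56 mm tall, tapered over its top 8 mm.
- spindle1 (a point): Foot of the second spindle, like the first.
- spindle2 (a point): Foot of the third spindle, like the first.
- spindle3 (a point): Foot of the fourth spindle, like the first.
- keeper (a joint): Angle of the keeper: a brass hub on the post with four flat dark steel arms (126 mm from the axis, 16 mm wide, 74 to 80 mm above the bench). 0 = locked, an arm 6 mm over each spindle's tip; grows anticlockwise seen from above to a stop at 0.785 rad (45 degrees) = open, the arms midway between spindles. Stiff (0.12 N m), stays where left. Starts at 0 to 0.1.
- keyway (a point): Centre of the keyway's mouth: on the keeper's axis, on the upper face of the 56 mm square brass hub, 86 mm above the bench. The keyway is a straight slot 33.5 mm long, 9.5 mm wide and 28 mm deep, slightly chamfered; its length runs along this point's x axis, which turns with the keeper. z up.
- key: Loose T-handled key, 80 mm tall, 160 g, hanging upright in its stand. Origin: centre of the blade's lower end; z up. Steel blade 30 mm wide (along x), 6 mm thick (y), 25 mm long, under a round collar 54 mm across and 6 mm thick. Home in the keyway, the collar rests on the hub, the origin 25 mm below the mouth, with some 6 degrees of play each way; not lined up, the blade stands on the hub.
- key_handle (a point): Middle of the key's black handle bar, 64 mm above the key's origin. The bar is 66 mm long (x, parallel to the blade), 13 mm thick (y) and 32 mm tall, on a thin stem 17 mm above the collar. Half a turn makes no difference.
- key_stand: Fixed wooden stand for the key: an upright square tube 56 mm outside, 60 mm tall, with a square opening 40 mm wide, open at the top. Origin: centre of its underside, on the bench. The key hangs in it by the collar, at any yaw, its origin 35 mm above the bench.
- reel_a: Loose reel of wire: a rigid spool 66 mm in diameter, 50 mm tall, standing on end, with a 26 mm bore right through; grey plastic flanges, copper winding, 0.1 to 0.2 kg. Origin: centre of its underside; z along its axis. Three or four reels are present, all alike; an absent one reads None from the start. Mounted, its origin is 12 mm above the bench.
- reel_b: Second reel, like the first.
- reel_c: Third reel, like the first.
- reel_d: Fourth reel, like the first.
Mind the look-alikes: they are no part of the job. Leave any blue or purple look-alike of the key alone. What is shaped like the reel_a but purple is not meant.

How it is judged (in metres and radians):
On the way, in this order (a step that is already met when the one before it is completed fails the run):
1. the key has dropped fully home into the keyway (z of key in the frame of keyway below -0.02 m and horizontal distance between key and keyway below 0.005 m and angle between the x axis of key and the x axis of keyway, either way round below 0.25 rad), for 0.2 s.
2. the keeper is turned open with the key in it (all of step 1 and value of joint keeper above 0.68 rad), for 0.2 s.
3. every reel is fully down on a spindle of its own, the keeper still open (((horizontal distance between reel_a and spindle0 below 0.007 m and height (world z) of reel_a below 0.018 m) or (horizontal distance between reel_a and spindle1 below 0.007 m and height (world z) of reel_a below 0.018 m) or (horizontal distance between reel_a and spindle2 below 0.007 m and height (world z) of reel_a below 0.018 m) or (horizontal distance between reel_a and spindle3 below 0.007 m and height (world z) of reel_a below 0.018 m)) and ((horizontal distance between reel_b and spindle0 below 0.007 m and height (world z) of reel_b below 0.018 m) or (horizontal distance between reel_b and spindle1 below 0.007 m and height (world z) of reel_b below 0.018 m) or (horizontal distance between reel_b and spindle2 below 0.007 m and height (world z) of reel_b below 0.018 m) or (horizontal distance between reel_b and spindle3 below 0.007 m and height (world z) of reel_b below 0.018 m)) and ((horizontal distance between reel_c and spindle0 below 0.007 m and height (world z) of reel_c below 0.018 m) or (horizontal distance between reel_c and spindle1 below 0.007 m and height (world z) of reel_c below 0.018 m) or (horizontal distance between reel_c and spindle2 below 0.007 m and height (world z) of reel_c below 0.018 m) or (horizontal distance between reel_c and spindle3 below 0.007 m and height (world z) of reel_c below 0.018 m)) and ((horizontal distance between reel_d and spindle0 below 0.007 m and height (world z) of reel_d below 0.018 m) or (horizontal distance between reel_d and spindle1 below 0.007 m and height (world z) of reel_d below 0.018 m) or (horizontal distance between reel_d and spindle2 below 0.007 m and height (world z) of reel_d below 0.018 m) or (horizontal distance between reel_d and spindle3 below 0.007 m and height (world z) of reel_d below 0.018 m)) and value of joint keeper above 0.62 rad), for 0.2 s.
4. the keeper is turned locked with the key, over the mounted reels (all of step 1 and ((horizontal distance between reel_a and spindle0 below 0.007 m and height (world z) of reel_a below 0.018 m) or (horizontal distance between reel_a and spindle1 below 0.007 m and height (world z) of reel_a below 0.018 m) or (horizontal distance between reel_a and spindle2 below 0.007 m and height (world z) of reel_a below 0.018 m) or (horizontal distance between reel_a and spindle3 below 0.007 m and height (world z) of reel_a below 0.018 m)) and ((horizontal distance between reel_b and spindle0 below 0.007 m and height (world z) of reel_b below 0.018 m) or (horizontal distance between reel_b and spindle1 below 0.007 m and height (world z) of reel_b below 0.018 m) or (horizontal distance between reel_b and spindle2 below 0.007 m and height (world z) of reel_b below 0.018 m) or (horizontal distance between reel_b and spindle3 below 0.007 m and height (world z) of reel_b below 0.018 m)) and ((horizontal distance between reel_c and spindle0 below 0.007 m and height (world z) of reel_c below 0.018 m) or (horizontal distance between reel_c and spindle1 below 0.007 m and height (world z) of reel_c below 0.018 m) or (horizontal distance between reel_c and spindle2 below 0.007 m and height (world z) of reel_c below 0.018 m) or (horizontal distance between reel_c and spindle3 below 0.007 m and height (world z) of reel_c below 0.018 m)) and ((horizontal distance between reel_d and spindle0 below 0.007 m and height (world z) of reel_d below 0.018 m) or (horizontal distance between reel_d and spindle1 below 0.007 m and height (world z) of reel_d below 0.018 m) or (horizontal distance between reel_d and spindle2 below 0.007 m and height (world z) of reel_d below 0.018 m) or (horizontal distance between reel_d and spindle3 below 0.007 m and height (world z) of reel_d below 0.018 m)) and value of joint keeper below 0.12 rad), for 0.2 s.
At the end, for the whole second after the job is handed in: Every reel present is on a spindle (within 7 mm of its axis, underside less than 18 mm above the bench), the keeper is locked (below 0.12 rad), and the key hangs upright (within 0.12 rad) in its stand (within 15 mm of its centre, origin 28 to 40 mm above the bench); all at rest (((horizontal distance between reel_a and spindle0 below 0.007 m and height (world z) of reel_a below 0.018 m) or (horizontal distance between reel_a and spindle1 below 0.007 m and height (world z) of reel_a below 0.018 m) or (horizontal distance between reel_a and spindle2 below 0.007 m and height (world z) of reel_a below 0.018 m) or (horizontal distance between reel_a and spindle3 below 0.007 m and height (world z) of reel_a below 0.018 m)) and ((horizontal distance between reel_b and spindle0 below 0.007 m and height (world z) of reel_b below 0.018 m) or (horizontal distance between reel_b and spindle1 below 0.007 m and height (world z) of reel_b below 0.018 m) or (horizontal distance between reel_b and spindle2 below 0.007 m and height (world z) of reel_b below 0.018 m) or (horizontal distance between reel_b and spindle3 below 0.007 m and height (world z) of reel_b below 0.018 m)) and ((horizontal distance between reel_c and spindle0 below 0.007 m and height (world z) of reel_c below 0.018 m) or (horizontal distance between reel_c and spindle1 below 0.007 m and height (world z) of reel_c below 0.018 m) or (horizontal distance between reel_c and spindle2 below 0.007 m and height (world z) of reel_c below 0.018 m) or (horizontal distance between reel_c and spindle3 below 0.007 m and height (world z) of reel_c below 0.018 m)) and ((horizontal distance between reel_d and spindle0 below 0.007 m and height (world z) of reel_d below 0.018 m) or (horizontal distance between reel_d and spindle1 below 0.007 m and height (world z) of reel_d below 0.018 m) or (horizontal distance between reel_d and spindle2 below 0.007 m and height (world z) of reel_d below 0.018 m) or (horizontal distance between reel_d and spindle3 below 0.007 m and height (world z) of reel_d below 0.018 m)) and value of joint keeper below 0.12 rad and horizontal distance between key and key_stand below 0.015 m and height (world z) of key between 0.028 and 0.04 m and angle between key's own z axis and vertical below 0.12 rad and linear speed of each of key, reel_a, reel_b, reel_c, reel_d below 0.02 m/s); the robot touches nothing.
Of reel_a, reel_b, reel_c, reel_d only 3 to 4 are there at a start; the rules pass over those that are not, and their reading is None.
At some moment in a run one of reel_a, reel_b, reel_c, reel_d may be knocked a few centimetres aside while the robot is not near it.
It also fails if it takes over 200 s, if anything falls off the work surface, if the arm or the gripper's body presses on something with over 40 N, if the wrist force passes 120 N, or if a joint passes its speed limit or range.

## Robot

A 6-joint arm with a two-finger parallel gripper is mounted at the origin on the work surface. World frame = base frame: x ahead of the robot, y to its left, z up, the work surface at z = 0. Lengths are in mm, angles in rad, forces in N, time in s.
With the tool pointing down it reaches from about 350 to 850 mm from the base axis. Payload 8.1 kg.
Tool frame: the origin (TCP) lies at the very end of the fingers, on their centre line; the grasp point (between the pads) lies 19 mm behind it; y points along the fingers, x is the direction in which the jaws open and shut, and the axes are right-handed (so a half turn about y gives the same grasp; the last joint's range is limited). The gripper opens to 93 mm and grips with 3 to 60 N. Pads are 15 mm wide; open, the fingers measure 128 mm over their backs; the gripper's body (75 mm by 188 mm) begins 65 mm behind the grasp point.
Start: joints at [-1.198, 0.13, 1.488, -0, 1.523, -0.085], TCP at [265.205, -538.211, 218.635] pointing down, gripper open.
Joint ranges: [-2.96, 2.96], [-0.89, 2.26], [0.02, 2.5], [-1.34, 4.48], [0, 2.73], [-2.66, 2.66]. Speed limits (rad/s): [2.39, 2.39, 2.79, 3.14, 3.14, 3.14].

## Interface

Orientations are given as a unit quaternion [w, x, y, z].
In Python, from workcell import * gives the robot as it stands. The module is installed in compiled form; this text tells all that it offers.
- The arm moves only by the tool carry_out, never from a script. Its argument "rows" is a list of rows, each a list of 2 entries, a list of its own where there are three numbers: the shift along the tool's x, y, z in mm, then the turn about the tool's y in degrees. A call has 1 to 20 rows; each row shifts and turns the commanded pose from where the row before left it, along the tool's axes as they then stand; what a row does not reach is not made up. A row lasts 1/10 s, in which the tool goes at most 50 mm and 8.59 degrees, less where a joint would pass 70% of its speed; a pose out of reach is approached as far as the arm can. A call is refused whole if a number of a shift passes 50 or a number of a turn 8.59, either way. A call with a gripper value outside its range is refused whole. "grip" is the opening, from -1 (shut) to 1 (fully open), so that 0 is half open, set as the call begins (left out, the last holds). The fingers move at their own pace and stop on an object; the grip force is fixed at half the most. Time passes only in rows, so rows that do not move let the fingers close. It gives the time, the measured TCP pose, the force and the opening at its end, in the units of the state.
- sense(): the state, without advancing time (a new reading comes with each control period).
- snapshot(name): name is "scene" or "top" or "wrist"; returns a dict with "pixels" (420x560x3 uint8, blue, green, red), "depth" (420x560 float32, mm along the optical axis (not along the pixel's ray), 0 where there is no reading), "fx", "fy", "cx", "cy" (pixels), "cam_to_world" (4x4, takes a point from camera to world coordinates). Camera axes: x right, y down, z forward; pixel columns grow to the right and rows downward; lengths in mm; the calibration is good to about 2 mm. A picture is of the moment at which its call begins.
- job_done(): hands the job in, once; it reports no verdict.
The state is a dict: "clock": time; "joints": joint angles; "joint_velocities": joint speeds; "joint_torque": joint torques, N m; "tool_pos": TCP position; "tcp_rot": TCP orientation; "wrist_force": force on the tool from outside, world axes, zero at the start; "ft_torque": the same for the moment, N m; "opening": opening from 0.0 (shut) to 1.0 (fully open).
Only numpy, scipy, OpenCV 4.12 (cv2) and the standard library are available. Lean on these libraries where they do the work, as an engineer would, in place of code of your own. Each camera call takes 0.05 s, during which the arm holds its last target. There are 200 camera calls.

## Working session

There is one attempt and no reset: what is moved stays moved. The work goes in short steps, Python scripts to look and compute and a tool call to move; the robot and the scene stay as the last step left them, time stands still between calls to the robot, and variables do not carry over. Pictures are saved under pics/ and viewed, about 12 in all and at most 16, crops included, and the job is handed in when it is done.

Besides the shell and the picture viewer there is one more tool, called as name([rows], argument=value, ...), one row to a line, values as JSON. carry_out: Moves the arm, as the interface text tells. Its arguments: {"type":"object","properties":{"rows":{"type":"array","items":{"type":"array"}},"grip":{"type":"number"}},"required":["rows"]}

```bash
mkdir -p pics
cat > h.py <<'E'
from workcell import *
import numpy as np, cv2
def snap(n,save=None):
    s=snapshot(n)
    if save: cv2.imwrite('pics/%s.png'%save,s['pixels'])
    return s
def world(s):
    d=s['depth'];v,u=np.mgrid[:d.shape[0],:d.shape[1]]
    P=np.stack([(u-s['cx'])/s['fx']*d,(v-s['cy'])/s['fy']*d,d,np.ones_like(d)],-1)
    return (P@np.array(s['cam_to_world']).T)[...,:3]
def ray(s,u,v,z):
    M=np.array(s['cam_to_world']);r=M[:3,:3]@[(u-s['cx'])/s['fx'],(v-s['cy'])/s['fy'],1]
    return M[:3,3]+r*(z-M[2,3])/r[2]
def Rm():
    from scipy.spatial.transform import Rotation as R
    q=sense()['tcp_rot'];return R.from_quat([q[1],q[2],q[3],q[0]]).as_matrix()
E
python3 - <<'E'
from h import *
s=snap('top','top1');c=snap('scene','scene1')
print(sense());print(Rm().round(3))
for x in(s,c):print(x['fx'],x['cx'],x['cy'],np.array(x['cam_to_world']).round(3).tolist())
E
```

```text
{'clock': 0.1, 'joints': array([-1.19838053e+00,  1.31102618e-01,  1.48912685e+00,  4.22419123e-05,
        1.52294835e+00, -8.53950572e-02]), 'joint_velocities': array([-0.00057373, -0.00236202, -0.00293767,  0.00073705,  0.00048001,
        0.00068518]), 'joint_torque': array([ 7.76232991e-04, -5.61342144e+01, -4.93095446e+01,  7.69858458e-02,
        2.90828833e-02, -6.55654091e-07]), 'tool_pos': array([ 265.05481372, -537.75093852,  217.70607931]), 'tcp_rot': array([ 0.60076041, -0.60006543,  0.37394232, -0.37306239]), 'wrist_force': array([-0.33958295, -0.38283944,  0.53015042]), 'ft_torque': array([-0.00870657,  0.02962098,  0.01082031]), 'opening': 0.9976424666217234}
[[ 0.442 -0.001  0.897]
 [-0.897  0.001  0.442]
 [-0.002 -1.     0.   ]]
541.093613927117 261.1976506868057 216.01652760433836 [[-0.009, -0.99, 0.143, 332.759], [-1.0, 0.007, -0.013, 24.252], [0.012, -0.143, -0.99, 1530.34], [0.0, 0.0, 0.0, 1.0]]
380.2167898443006 281.9420686112891 208.24081610248595 [[0.808, 0.394, -0.438, 888.848], [0.589, -0.516, 0.622, -506.319], [0.019, -0.761, -0.649, 634.261], [0.0, 0.0, 0.0, 1.0]]
```

View pics/top1.png

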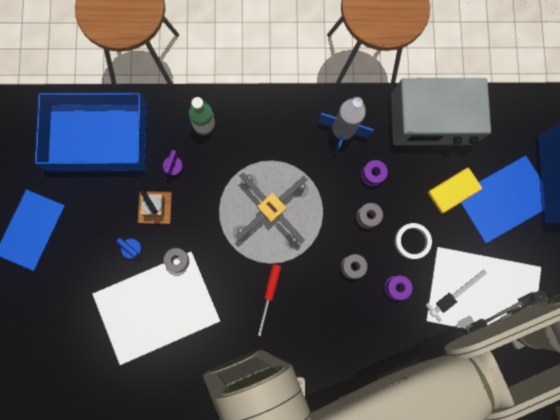

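View pics/scene1.png

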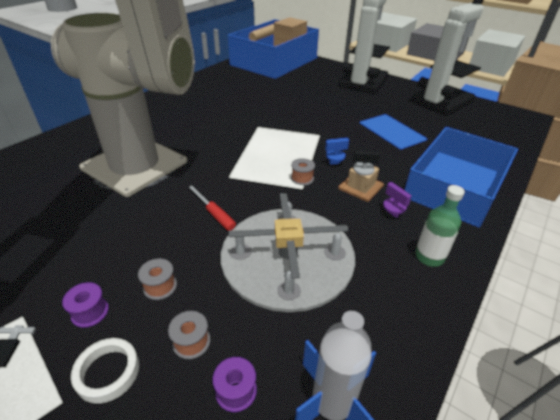

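The top view shows the carousel at (271,212) with its brass hub, the key in its wooden stand at (152,207), and grey reels at (176,261), (370,215) and (354,266). Purple reels are at (375,173) and (399,288). The blue key (130,247) and purple key (172,163) are look-alikes.

```bash
python3 - <<'E'
from h import *
s=snap('top')
for n,u,v,z in [('hub',271,207,86),('base',271,212,12),('key',151,203,105),('stand',152,207,30),('r1',176,261,50),('r2',370,215,50),('r3',354,266,50)]:
    print(n,ray(s,u,v,z).round())
W=world(s)
im=s['pixels'].astype(int);b,g,r=im[...,0],im[...,1],im[...,2]
# key handle: dark points above z 95 near the stand
p=ray(s,151,203,105)
m=(np.hypot(W[...,0]-p[0],W[...,1]-p[1])<60)&(W[...,2]>97)&(W[...,2]<130)
Q=W[m];c,e,a=cv2.minAreaRect(Q[:,:2].astype(np.float32));print('key handle',len(Q),c,e,a,Q[:,2].max())
# brass hub
hsv=cv2.cvtColor(s['pixels'],cv2.COLOR_BGR2HSV)
m=cv2.inRange(hsv,(12,120,120),(30,255,255));m[:150]=0;m[250:]=0;m[:,:230]=0;m[:,310:]=0
v,u=np.nonzero(m);print('hub px',u.mean(),v.mean(),len(u),ray(s,u.mean(),v.mean(),86).round(1))
# grey base
m=(abs(W[...,2]-12)<6)&(np.hypot(W[...,0]-470,W[...,1])<260)
E
python3 -c "
import cv2;i=cv2.imread('pics/top1.png')
a=cv2.resize(i[165:265,215:330],None,fx=4,fy=4,interpolation=cv2.INTER_CUBIC);b=cv2.resize(i[165:265,120:200],None,fx=4,fy=4,interpolation=cv2.INTER_CUBIC)
cv2.imwrite('pics/crop1.png',cv2.hconcat([a,b]))"
```

```text
hub [565. -21.  86.]
base [563. -24.  12.]
key [576. 299. 105.]
stand [577. 310.  30.]
r1 [424. 238.  50.]
r2 [ 547. -297.   50.]
r3 [ 406. -248.   50.]
key handle 129 (577.8897705078125, 305.0972595214844) (64.59967041015625, 13.3477783203125) 30.89401626586914 122.87310341381067
hub px 271.3965936739659 207.1508515815085 411 [565.  -22.5  86. ]
```

View pics/crop1.png

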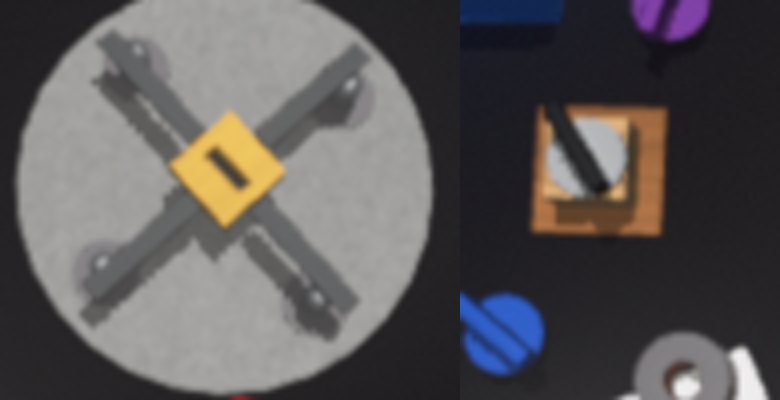

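Top view crop: the keyway slot runs about 47° from world +x, and the key handle about 31°. Next I approach the key.

carry_out([
  [[-31,0,32.5],0],
  [[-31,0,32.5],0],
  [[-31,0,32.5],0],
  [[-31,0,32.5],0],
  [[-31,0,32.5],0],
  [[-31,0,32.5],0],
  [[-31,0,32.5],0],
  [[-31,0,32.5],0],
  [[-31,0,32.5],0],
  [[-31,0,32.5],0],
  [[-31,0,32.5],0],
  [[-31,0,32.5],0],
  [[-31,0,32.5],0],
  [[-31,0,32.5],0],
  [[-31,0,32.5],0],
  [[-31,0,32.5],0],
  [[-31,0,32.5],0],
  [[-31,0,32.5],0],
  [[-31,0,32.5],0],
  [[-31,0,32.5],-4.7],
], grip=1)

```text
clock: 2.15
tool_pos: [574.4, 307.1, 218.1]
tcp_rot: [-0.615, 0.615, -0.348, 0.348]
wrist_force: [0.5, -1.0, 1.0]
opening: 1.0
```

```bash
cat >> h.py <<'E'
def go(x,y,z,yaw=None):
    "shift in tool axes to target; yaw of tool x axis in deg"
    st=sense();R=Rm();d=R.T@(np.array([x,y,z])-st['tool_pos'])
    cur=np.degrees(np.arctan2(R[1,0],R[0,0]))
    t=None if yaw is None else -((yaw-cur+90)%180-90)
    print('t%.1f pos'%st['clock'],st['tool_pos'].round(1),'yaw %.1f'%cur,'shift',d.round(1),'|%.0f|'%np.linalg.norm(d),'turn',t and round(t,1),'F',st['wrist_force'].round(1),'op %.3f'%st['opening'],'j6 %.2f'%st['joints'][5])
E
python3 - <<'E'
from h import *
go(577.9,305,240,-59.1)
s=snap('wrist','w1');print(np.array(s['cam_to_world']).round(2),s['fx'])
W=world(s);m=(np.hypot(W[...,0]-577,W[...,1]-303)<45)&(W[...,2]>98)&(W[...,2]<125)
Q=W[m];c,e,a=cv2.minAreaRect(Q[:,:2].astype(np.float32));print('key handle',len(Q),c,e,a,np.percentile(Q[:,2],[5,50,95]))
E
```

```text
t2.1 pos [574.4 307.1 218.1] yaw -59.0 shift [  3.6 -21.9   1.9] |22| turn 0.1 F [ 0.5 -1.   1. ] op 1.000 j6 1.44
[[ 5.1000e-01 -8.3000e-01 -2.3000e-01  6.3850e+02]
 [-8.6000e-01 -5.0000e-01 -1.4000e-01  3.4404e+02]
 [ 0.0000e+00  2.6000e-01 -9.6000e-01  3.8452e+02]
 [ 0.0000e+00  0.0000e+00  0.0000e+00  1.0000e+00]] 310.31596057204604
key handle 1049 (582.0455932617188, 306.1610107421875) (65.0136947631836, 12.80551528930664) 31.44683265686035 [112.26537928 114.9643282  116.24364846]
```

View pics/w1.png

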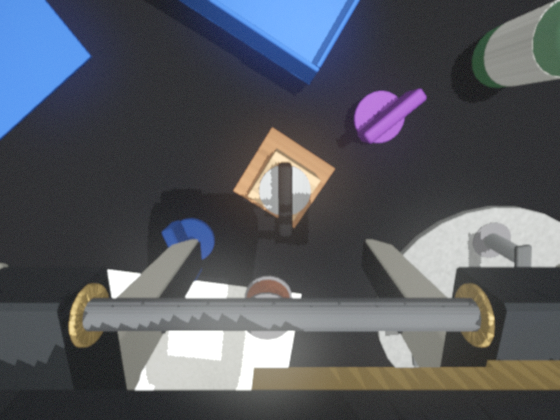

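The wrist view shows the key handle at (285,200), centred between the jaws. The look-alikes stay clear of the fingers, so I descend and grip.

```bash
python3 -c "
from h import *
go(581,306,80,-58.6)"
```

```text
t2.2 pos [574.6 312.7 216. ] yaw -58.4 shift [  9.5 135.9   2. ] |136| turn 0.2 F [-4.7  0.5 -0.9] op 1.002 j6 1.44
```

carry_out([
  [[9,20,2],0],
  [[0,15,0],0],
  [[0,15,0],0],
  [[0,0,0],0],
  [[0,0,0],0],
])

```text
clock: 2.7
tool_pos: [580.2, 298.1, 168.5]
tcp_rot: [-0.615, 0.615, -0.349, 0.349]
wrist_force: [0.3, -0.1, 0.1]
opening: 1.0
```

```bash
python3 -c "
from h import *
go(581,306,80,-58.6)"
```

```text
t2.7 pos [580.2 298.1 168.5] yaw -59.1 shift [-6.4 88.5  4.9] |89| turn -0.5 F [ 0.3 -0.1  0.1] op 1.000 j6 1.43
```

carry_out([
  [[-6,18,5],-0.5],
  [[0,18,0],0],
  [[0,18,0],0],
  [[0,18,0],0],
  [[0,16,0],0],
  [[0,0,0],0],
  [[0,0,0],0],
])

```text
clock: 3.4
tool_pos: [581.7, 306.4, 80.5]
tcp_rot: [-0.617, 0.617, -0.346, 0.346]
wrist_force: [-0.2, -0.3, -0.0]
opening: 1.0
```

carry_out([
  [[0,0,0],0],
  [[0,0,0],0],
  [[0,0,0],0],
  [[0,0,0],0],
  [[0,0,0],0],
  [[0,0,0],0],
  [[0,0,0],0],
  [[0,0,0],0],
  [[0,0,0],0],
  [[0,0,0],0],
], grip=-1)

```text
clock: 4.4
tool_pos: [581.8, 306.2, 80.6]
tcp_rot: [-0.617, 0.617, -0.346, 0.346]
wrist_force: [-0.5, -0.7, -0.6]
opening: 0.192
```

```bash
python3 -c "
from h import *
go(581,306,80,-58.6)
snap('scene','s2')"
```

```text
t4.4 pos [581.8 306.2  80.6] yaw -58.6 shift [-0.2  0.6 -0.8] |1| turn 0.0 F [-0.5 -0.7 -0.6] op 0.192 j6 1.43
```

carry_out([
  [[0,0,0],0],
  [[0,0,0],0],
  [[0,0,0],0],
  [[0,0,0],0],
  [[0,0,0],0],
])

```text
clock: 4.95
tool_pos: [581.7, 306.3, 80.6]
tcp_rot: [-0.617, 0.617, -0.346, 0.346]
wrist_force: [0.9, 1.0, -0.8]
opening: 0.138
```

carry_out([
  [[0,-10,0],0],
  [[0,-20,0],0],
  [[0,-20,0],0],
  [[0,-20,0],0],
  [[0,-20,0],0],
  [[0,0,0],0],
  [[0,0,0],0],
])

```text
clock: 5.65
tool_pos: [582.1, 306.3, 171.0]
tcp_rot: [0.617, -0.616, 0.346, -0.346]
wrist_force: [0.3, 1.3, -2.1]
opening: 0.138
```

Run:
```python
from h import *
go(565,-22.5,200,-43)
s=snap('wrist','w2');W=world(s)
c=snap('scene','s3')['pixels']
cv2.imwrite('pics/cmp.png',cv2.hconcat([s['pixels'],cv2.resize(c[80:240,260:440],None,fx=2.625,fy=2.625)])[:, :][::1,:]) if 0 else cv2.imwrite('pics/cmp.png',cv2.hconcat([cv2.resize(s['pixels'],(400,300)),cv2.resize(c[80:230,260:460],(400,300))]))
```

```text
t5.7 pos [582.1 306.3 171. ] yaw -58.6 shift [ 271.6  -29.1 -186. ] |331| turn -15.6 F [ 0.3  1.3 -2.1] op 0.138 j6 1.43
```

View pics/cmp.png

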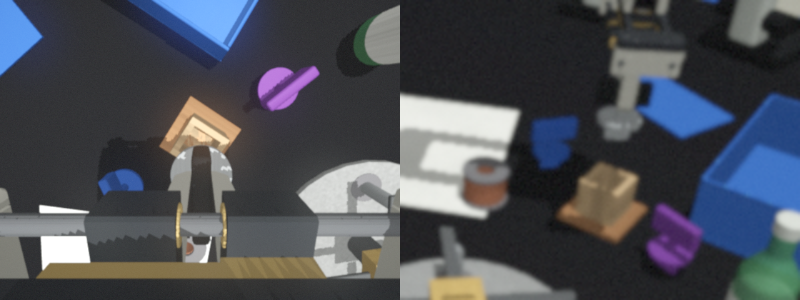

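Key is gripped upright, opening 0.138, which matches the 13 mm handle. I move short of the hub for a close look at the keyway.

```bash
python3 -c "
from h import *
go(510,-81,215,-43)"
```

```text
t5.8 pos [581.  305.9 169. ] yaw -58.6 shift [ 293.1  -45.5 -262.4] |396| turn -15.6 F [-0.2  0.2 -2.9] op 0.138 j6 1.43
```

carry_out([
  [[0,-25,0],0],
  [[0,-20,0],0],
  [[20,0,-18],0],
  [[27,0,-24],0],
  [[27,0,-24],0],
  [[27,0,-24],0],
  [[27,0,-24],0],
  [[27,0,-24],0],
  [[27,0,-24],0],
  [[27,0,-24],0],
  [[27,0,-24],0],
  [[27,0,-24],0],
  [[20,0,-18],0],
  [[10,0,-10],0],
  [[0,0,0],-8],
  [[0,0,0],-7.6],
  [[0,0,0],0],
  [[0,0,0],0],
  [[0,0,0],0],
])

```text
clock: 7.65
tool_pos: [511.0, -80.0, 215.3]
tcp_rot: [0.658, -0.658, 0.26, -0.26]
wrist_force: [-0.6, 0.8, -1.6]
opening: 0.133
```

Run:
```python
from h import *
go(565,-22.5,180,-43)
s=snap('wrist','w3');W=world(s);hsv=cv2.cvtColor(s['pixels'],cv2.COLOR_BGR2HSV)
m=(cv2.inRange(hsv,(10,100,70),(35,255,255))>0)&(abs(W[...,2]-86)<10)&(np.hypot(W[...,0]-565,W[...,1]+22)<50)
print('z',np.median(W[m][:,2]),m.sum())
P=np.array([ray(s,u,v,86) for v,u in zip(*np.nonzero(m))])[:,:2].astype(np.float32)
print('hub',cv2.minAreaRect(P))
# slot: hole inside hub
hull=np.zeros(m.shape,np.uint8);pts=np.argwhere(m)[:,::-1].astype(np.int32)
cv2.fillConvexPoly(hull,cv2.convexHull(pts),1);hull=cv2.erode(hull,np.ones((9,9)))
k=((hull>0)&~m).astype(np.uint8);n,l,st,ce=cv2.connectedComponentsWithStats(k)
i=1+np.argmax(st[1:,4]);Q=np.array([ray(s,u,v,86) for v,u in np.argwhere(l==i)[:,::-1][:,::-1]])[:,:2].astype(np.float32)
print('slot',st[i],cv2.minAreaRect(Q))
```

```text
t7.7 pos [511.  -80.  215.3] yaw -43.1 shift [ 0.2 35.3 78.9] |86| turn -0.1 F [-0.6  0.8 -1.6] op 0.133 j6 0.50
z 86.18436728413064 542
hub ((567.99267578125, -21.994277954101562), (52.78487014770508, 51.8057746887207), 43.37232971191406)
slot [ 257   87   47   54 1695] ((567.413818359375, -21.63811492919922), (45.47563552856445, 43.200565338134766), 43.383663177490234)
```

View pics/w3.png

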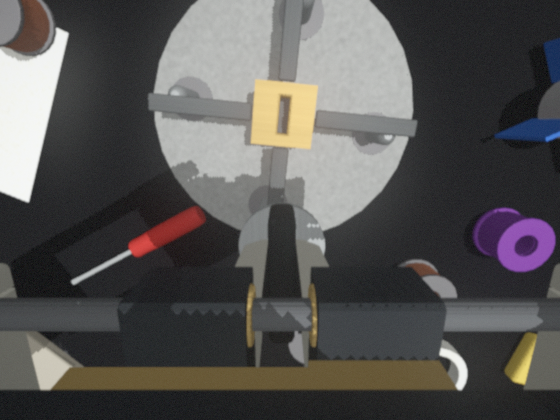

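Hub at (284,114), slot centre near (285,114) in the wrist view. The held key is in front of it, nearly aligned.

Run:
```python
from h import *
s=snap('wrist');hsv=cv2.cvtColor(s['pixels'],cv2.COLOR_BGR2HSV)
m=cv2.inRange(hsv,(10,90,110),(35,255,255));m[:60]=0;m[170:]=0;m[:,:230]=0;m[:,340:]=0
cs,h=cv2.findContours(m,cv2.RETR_CCOMP,cv2.CHAIN_APPROX_NONE)
for c,hh in zip(cs,h[0]):
    if cv2.contourArea(c)<80: continue
    P=np.array([ray(s,u,v,86) for u,v in c[:,0]])[:,:2].astype(np.float32)
    print('hole' if hh[3]>=0 else 'outer',cv2.boundingRect(c),cv2.minAreaRect(P))
go(568,-22,180,-46.6)
```

```text
outer (251, 81, 66, 67) ((568.3313598632812, -23.41419219970703), (55.50712966918945, 55.96900177001953), 41.10904312133789)
hole (276, 97, 15, 38) ((567.46240234375, -23.69748306274414), (32.980472564697266, 10.722684860229492), 41.28048324584961)
t7.8 pos [511.  -80.1 215.5] yaw -43.1 shift [ 2.  35.5 81.3] |89| turn 3.5 F [-0.4  0.4 -1.6] op 0.142 j6 0.50
```

Slot and hub sizes match the given ones: centre (568,-23.5), angle 41.2°. I go above it.

carry_out([
  [[0,0,0],5.7],
  [[0,0,0],0],
  [[0,0,0],0],
])

```text
clock: 8.05
tool_pos: [511.1, -80.3, 215.7]
tcp_rot: [0.645, -0.645, 0.291, -0.291]
wrist_force: [-0.5, 0.4, -0.8]
opening: 0.136
```

```bash
python3 -c "
from h import *
go(568,-23.5,140,-48.8)"
```

```text
t8.1 pos [511.1 -80.3 215.7] yaw -48.6 shift [-4.9 75.7 80.3] |110| turn 0.2 F [-0.5  0.4 -0.8] op 0.136 j6 0.59
```

carry_out([
  [[-2,0,15],0],
  [[-3,0,25],0],
  [[0,0,25],0],
  [[0,0,15],0],
  [[0,20,0],0.2],
  [[0,25,0],0],
  [[0,20,0],0],
  [[0,10,0],0],
  [[0,0,0],0],
  [[0,0,0],0],
])

```text
clock: 9.05
tool_pos: [568.3, -23.7, 141.4]
tcp_rot: [0.644, -0.644, 0.292, -0.293]
wrist_force: [0.6, 0.3, -1.4]
opening: 0.136
```

```bash
python3 -c "
from h import *
go(568,-23.5,128,-48.8)"
```

```text
t9.1 pos [568.3 -23.7 141.4] yaw -48.9 shift [-0.4 13.4 -0.1] |13| turn -0.1 F [ 0.6  0.3 -1.4] op 0.136 j6 0.72
```

carry_out([
  [[0,4,0],0],
  [[0,4,0],0],
  [[0,2,0],0],
  [[0,2,0],0],
  [[0,2,0],0],
  [[0,0,0],0],
])

```text
clock: 9.65
tool_pos: [567.6, -23.8, 126.3]
tcp_rot: [-0.644, 0.644, -0.293, 0.292]
wrist_force: [0.1, -0.4, -1.3]
opening: 0.138
```

No contact force 5 mm below the hub face, so the blade is entering. I continue gently.

carry_out([
  [[0,3,0],0],
  [[0,3,0],0],
  [[0,3,0],0],
  [[0,3,0],0],
  [[0,3,0],0],
  [[0,2,0],0],
  [[0,2,0],0],
  [[0,1,0],0],
  [[0,0,0],0],
  [[0,0,0],0],
])

```text
clock: 10.65
tool_pos: [567.9, -23.8, 106.7]
tcp_rot: [0.644, -0.644, 0.292, -0.293]
wrist_force: [-0.1, -0.2, -1.6]
opening: 0.141
```

```bash
python3 -c "
from h import *
go(568,-23.5,106.5,-48.8)
s=snap('scene');i=cv2.resize(s['pixels'][130:310,200:380],None,fx=3,fy=3,interpolation=cv2.INTER_CUBIC);cv2.imwrite('pics/s4.png',i)"
```

```text
t10.7 pos [567.9 -23.8 106.7] yaw -48.9 shift [-0.1  0.2  0.3] |0| turn -0.1 F [-0.1 -0.2 -1.6] op 0.141 j6 0.72
```

View pics/s4.png

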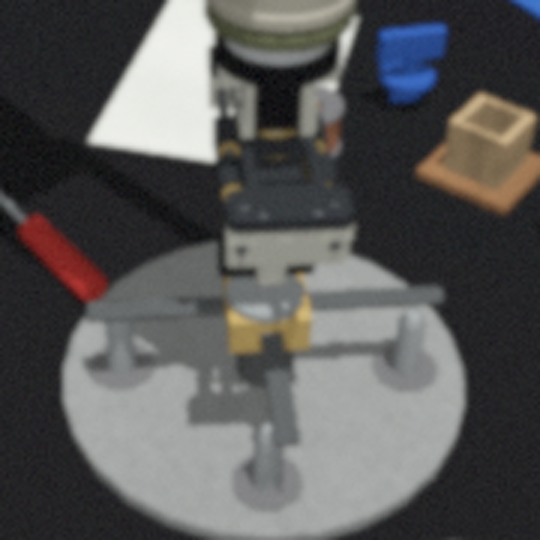

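The collar sits at the hub. I press 1 mm further and then turn anticlockwise.

carry_out([
  [[0,1,0],0],
  [[0,0.5,0],0],
  [[0,0,0],0],
  [[0,0,0],-4],
  [[0,0,0],-4],
  [[0,0,0],-4],
  [[0,0,0],-4],
  [[0,0,0],-4],
  [[0,0,0],-4],
  [[0,0,0],-4],
  [[0,0,0],-4],
  [[0,0,0],-4],
  [[0,0,0],-4],
  [[0,0,0],-4],
  [[0,0,0],-2],
  [[0,0,0],0],
  [[0,0,0],0],
])

```text
clock: 12.4
tool_pos: [567.5, -23.0, 106.5]
tcp_rot: [0.707, -0.706, 0.018, -0.017]
wrist_force: [-7.5, 5.1, 11.2]
opening: 0.141
```

```bash
python3 -c "
from h import *
go(568,-23.5,106.5,-48.8);print(sense()['ft_torque'])
s=snap('scene');i=cv2.resize(s['pixels'][130:310,200:380],None,fx=3,fy=3,interpolation=cv2.INTER_CUBIC);cv2.imwrite('pics/s5.png',i)"
```

```text
t12.4 pos [567.5 -23.  106.5] yaw -2.9 shift [ 0.6  0.  -0.5] |1| turn 45.9 F [-7.5  5.1 11.2] op 0.141 j6 -0.08
[ 0.71243533  1.49385711 -0.17761046]
```

View pics/s5.png

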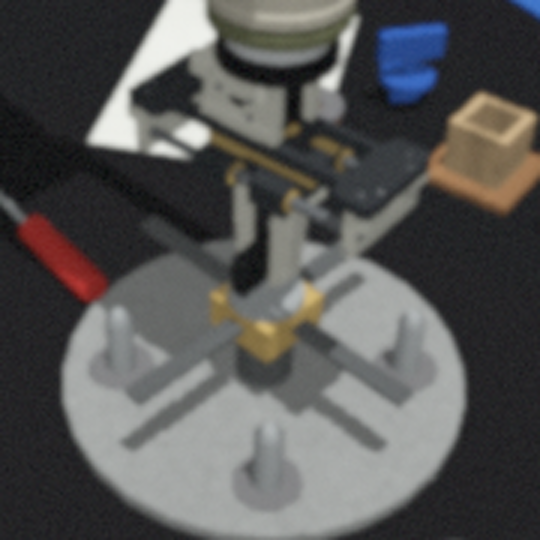

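The collar is seated and the arms have swung most of the way. I keep turning until the stop.

carry_out([
  [[0,-0.5,0],-2],
  [[0,0,0],-2],
  [[0,0,0],-1],
  [[0,0,0],0],
  [[0,0,0],0],
  [[0,0,0],0],
])

```text
clock: 13.05
tool_pos: [567.0, -22.9, 106.6]
tcp_rot: [0.708, -0.706, -0.012, 0.014]
wrist_force: [-9.8, 5.0, 10.2]
opening: 0.144
```

Run:
```python
from h import *
go(568,-23.5,106.5,-48.8);print(sense()['ft_torque'])
s=snap('top','t3');W=world(s)
m=(abs(W[...,2]-80)<9)&(np.hypot(W[...,0]-568,W[...,1]+23)<130)&(np.hypot(W[...,0]-568,W[...,1]+23)>95)
Q=W[m];a=np.degrees(np.arctan2(Q[:,1]+23.5,Q[:,0]-567));print(len(Q));
h=np.histogram(a,36,(-180,180));print(h[0]);print('phase mod90',np.degrees(np.angle(np.exp(4j*np.radians(a)).mean()))/4)
```

```text
t13.1 pos [567.  -22.9 106.6] yaw 2.1 shift [ 1.   0.1 -0.6] |1| turn 50.9 F [-9.8  5.  10.2] op 0.144 j6 -0.17
[ 0.71241686  1.50646517 -0.55970421]
187
[ 0  0  0  0  0  0  0 21 26  0  0  0  0  0  0  0  0  0  0  0  0  0  0  0
  0 14 50  0  0  0  0  0  0  0 22 54]
phase mod90 -8.4064036156931
```

Torque has climbed to 0.56 N m, so this is the stop. I ease off, release, rise and look.

carry_out([
  [[0,0,0],3],
  [[0,-0.5,0],0],
  [[0,0,0],0],
])

```text
clock: 13.4
tool_pos: [567.0, -22.9, 106.6]
tcp_rot: [0.708, -0.707, 0.006, -0.005]
wrist_force: [-6.1, 3.7, 5.7]
opening: 0.138
```

carry_out([
  [[0,0,0],0],
  [[0,0,0],0],
  [[0,0,0],0],
  [[0,0,0],0],
  [[0,0,0],0],
  [[0,-5,0],0],
  [[0,-15,0],0],
  [[0,-30,0],0],
  [[0,-40,0],0],
  [[0,-40,0],0],
  [[0,-40,0],0],
  [[0,-20,-20],0],
  [[0,0,-30],0],
  [[0,0,0],0],
  [[0,0,0],0],
], grip=1)

```text
clock: 14.9
tool_pos: [567.0, -74.1, 297.1]
tcp_rot: [0.707, -0.707, 0.006, -0.006]
wrist_force: [1.0, 0.8, -0.9]
opening: 0.999
```

Run:
```python
from h import *
go(568,-23.5,106.5,-1)
s=snap('wrist','w4')
```

```text
t14.9 pos [567.  -74.1 297.1] yaw -1.0 shift [ -0.  190.6  50.6] |197| turn 0.0 F [ 1.   0.8 -0.9] op 0.999 j6 -0.20
```

View pics/w4.png

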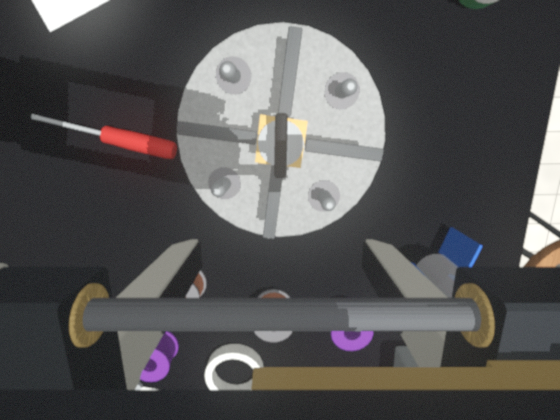

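The arms now lie midway between the spindles; the tips are at (228,70), (347,87), (327,203) and (220,187). I measure them.

Run:
```python
from h import *
s=snap('wrist');W=world(s)
for z0,z1 in((58,71),(63,71)):
  m=(W[...,2]>z0)&(W[...,2]<z1)&(abs(np.hypot(W[...,0]-568,W[...,1]+23.5)-105)<20)
  n,l,st,ce=cv2.connectedComponentsWithStats(m.astype(np.uint8));pts=[]
  for i in range(1,n):
    if st[i,4]<12: continue
    p=W[l==i].mean(0);pts.append(p);print(st[i],p.round(1),'tip ray',ray(s,*ce[i],66).round(1))
a=(abs(W[...,2]-78)<5)&(abs(np.hypot(W[...,0]-568,W[...,1]+23.5)-95)<30)
Q=W[a];t=np.arctan2(Q[:,1]+23.5,Q[:,0]-568);print('arm phase',np.degrees(np.angle(np.exp(4j*t).mean()))/4)
# base disc circle
hsv=cv2.cvtColor(s['pixels'],cv2.COLOR_BGR2HSV)
b=(abs(W[...,2]-12)<4)&(np.hypot(W[...,0]-568,W[...,1]+23)<165)
c=cv2.minEnclosingCircle(W[b][:,:2].astype(np.float32));print('base',c)
k=(W[...,2]>128)&(W[...,2]<150)&(np.hypot(W[...,0]-568,W[...,1]+23)<50);print('handle',cv2.minAreaRect(W[k][:,:2].astype(np.float32)),np.median(W[k][:,2]))
```

```text
[220  61  17  18 233] [506.8  60.6  64.3] tip ray [507.1  60.4  66. ]
[341  79  17  17 227] [651.6  39.   64.4] tip ray [651.3  38.9  66. ]
[211 183  15  15 174] [485.1 -84.6  64.4] tip ray [485.4 -84.2  66. ]
[321 197  15  15 172] [ 630.1 -106.    64.3] tip ray [ 629.8 -105.6   66. ]
[221  62  14  15 146] [506.4  60.7  66.2] tip ray [506.4  60.8  66. ]
[344  79  13  16 138] [652.2  39.3  66.2] tip ray [652.3  39.3  66. ]
[212 185  12  12 112] [484.7 -84.8  66.2] tip ray [484.7 -84.8  66. ]
[322 199  13  12 108] [ 630.2 -106.5   66.2] tip ray [ 630.2 -106.6   66. ]
arm phase -8.476479253589135
base ((560.30322265625, -24.129867553710938), 155.2142791748047)
handle ((568.3779907226562, -24.65290069580078), (66.04627227783203, 12.864706039428711), 87.73383331298828) 140.9739288011827
```

Spindle phase is 36.5° and arm phase 81.5°, so the keeper is open by exactly 45°. The handle top at 141 mm confirms the key is home. Next is the reel near (547,-297).

carry_out([
  [[0,0,-30],0],
  [[0,0,-40],0],
  [[0,0,-40],0],
  [[0,0,-40],0],
  [[0,0,-40],0],
  [[0,0,-40],0],
  [[10,0,-30],0],
  [[0,15,0],-8],
  [[0,15,0],-8],
  [[0,15,0],-8],
  [[0,0,0],-8],
  [[0,0,0],-5.6],
  [[0,0,0],0],
  [[0,0,0],0],
])

```text
clock: 16.4
tool_pos: [573.4, -333.1, 251.0]
tcp_rot: [0.671, -0.671, -0.222, 0.222]
wrist_force: [0.8, -0.7, 0.2]
opening: 0.997
```

```bash
cat >> h.py <<'E'
def reels(x,y,r=90,save=None):
    s=snap('wrist',save);W=world(s)
    im=s['pixels'].astype(int)
    pur=(im[...,2]-im[...,1]>40)&(im[...,0]-im[...,1]>40)
    m=(abs(W[...,2]-50)<5)&(np.hypot(W[...,0]-x,W[...,1]-y)<r)&~pur
    n,l,st,ce=cv2.connectedComponentsWithStats(m.astype(np.uint8))
    for i in range(1,n):
        if st[i,4]<80: continue
        c,rad=cv2.minEnclosingCircle(W[l==i][:,:2].astype(np.float32))
        k=(l==i).astype(np.uint8);cs,h=cv2.findContours(k,cv2.RETR_CCOMP,cv2.CHAIN_APPROX_NONE)
        P=[np.array([ray(s,u,v,50)[:2] for u,v in q[:,0]],np.float32) for q in cs]
        print('reel px',ce[i].round(),st[i],'circ',np.round(c,1),'r%.1f'%rad,'z%.1f'%np.median(W[l==i][:,2]),[np.round(cv2.fitEllipse(p)[0]+cv2.fitEllipse(p)[1],1).tolist() for p in P if len(p)>15])
E
python3 - <<'E'
from h import *
go(547,-297,100,36.6)
reels(547,-297,180,'w5')
E
```

```text
t16.4 pos [ 573.4 -333.1  251. ] yaw 36.6 shift [  0.4 151.   44.6] |157| turn 0.0 F [ 0.8 -0.7  0.2] op 0.997 j6 -1.24
reel px [203.  32.] [ 173    0   62   67 2792] circ [ 409. -251.] r33.0 z50.2 [[409.6, -251.3, 64.0, 64.7], [409.7, -251.3, 25.8, 26.6]]
reel px [283. 150.] [ 256  122   56   57 2095] circ [ 551.5 -299.7] r32.9 z50.2 [[551.4, -299.5, 64.0, 64.3], [551.3, -299.5, 26.2, 26.7]]
reel px [343. 204.] [327 196  44  31  80] circ [ 662.5 -313.5] r30.0 z48.8 [[674.8, -318.2, 65.5, 68.2]]
```

Reel found at (551.4,-299.5) with r 32 mm and z 50; the next one is at (409.5,-251.3). I descend on the first.

```bash
python3 -c "
from h import *
go(551.4,-299.5,20,36.6)"
```

```text
t16.4 pos [ 573.4 -333.3  251.1] yaw 36.6 shift [  2.5 231.2  40.2] |235| turn 0.0 F [0.5 0.6 0.2] op 1.001 j6 -1.24
```

carry_out([
  [[2.5,25,20],0],
  [[0,35,20],0],
  [[0,40,0],0],
  [[0,40,0],0],
  [[0,30,0],0],
  [[0,20,0],0],
  [[0,20,0],0],
  [[0,15,0],0],
  [[0,6,0],0],
  [[0,0,0],0],
  [[0,0,0],0],
])

```text
clock: 17.55
tool_pos: [551.9, -300.8, 21.2]
tcp_rot: [-0.671, 0.672, 0.223, -0.222]
wrist_force: [-0.2, 0.6, 0.3]
opening: 0.997
```

carry_out([
  [[0,0,0],0],
  [[0,0,0],0],
  [[0,0,0],0],
  [[0,0,0],0],
  [[0,0,0],0],
  [[0,0,0],0],
  [[0,0,0],0],
  [[0,0,0],0],
], grip=-1)

```text
clock: 18.35
tool_pos: [551.3, -300.5, 20.5]
tcp_rot: [-0.671, 0.671, 0.223, -0.223]
wrist_force: [-1.2, 0.7, 5.0]
opening: 0.697
```

carry_out([
  [[0,-10,0],0],
  [[0,-25,0],0],
  [[0,-40,0],0],
  [[0,-30,0],0],
  [[0,-15,0],0],
  [[0,0,0],0],
  [[0,0,0],0],
])

```text
clock: 19.05
tool_pos: [550.6, -300.0, 138.7]
tcp_rot: [0.672, -0.671, -0.222, 0.223]
wrist_force: [-1.1, 0.6, -1.3]
opening: 0.696
```

```bash
python3 -c "
from h import *
go(630.8,-107.2,140,36.6)"
```

```text
t19.1 pos [ 550.6 -300.   138.7] yaw 36.7 shift [179.6  -1.2 106.5] |209| turn 0.1 F [-1.1  0.6 -1.3] op 0.696 j6 -1.22
```

Gripped (64.7 mm). Carrying it to the spindle at (630.8,-107.2).

carry_out([
  [[15,0,9],0],
  [[25,0,15],0],
  [[32,0,19],0],
  [[32,0,19],0],
  [[32,0,19],0],
  [[25,0,15],0],
  [[13,0,7],0],
  [[5.5,0,3],0],
  [[0,0,0],0],
  [[0,0,0],0],
  [[0,15,0],0],
  [[0,15,0],0],
  [[0,0,0],0],
  [[0,0,0],0],
])

```text
clock: 20.45
tool_pos: [630.5, -108.3, 108.6]
tcp_rot: [0.672, -0.671, -0.222, 0.223]
wrist_force: [-0.2, 0.3, -0.9]
opening: 0.698
```

```bash
python3 -c "
from h import *
go(631.4,-107.9,32.5,36.6)"
```

```text
t20.4 pos [ 630.5 -108.3  108.6] yaw 36.7 shift [ 1.1 76.1 -0.4] |76| turn 0.1 F [-0.2  0.3 -0.9] op 0.698 j6 -0.89
```

carry_out([
  [[1,8,0],0],
  [[0,10,0],0],
  [[0,8,0],0],
  [[0,6,0],0],
  [[0,6,0],0],
  [[0,6,0],0],
  [[0,0,0],0],
])

```text
clock: 21.15
tool_pos: [631.7, -107.3, 64.8]
tcp_rot: [0.671, -0.671, -0.222, 0.223]
wrist_force: [-0.2, 0.7, -1.4]
opening: 0.695
```

carry_out([
  [[0,8,0],0],
  [[0,8,0],0],
  [[0,7,0],0],
  [[0,6,0],0],
  [[0,2,0],0],
  [[0,0,0],0],
  [[0,0,0],0],
])

```text
clock: 21.85
tool_pos: [632.7, -107.5, 35.4]
tcp_rot: [-0.671, 0.671, 0.223, -0.223]
wrist_force: [1.0, 0.8, -2.7]
opening: 0.695
```

carry_out([
  [[0,2,0],0],
  [[0,1,0],0],
  [[0,0,0],0],
  [[0,0,0],0],
])

```text
clock: 22.25
tool_pos: [632.7, -107.6, 32.5]
tcp_rot: [-0.671, 0.671, 0.223, -0.223]
wrist_force: [-0.6, 0.5, 1.6]
opening: 0.694
```

carry_out([
  [[0,0,0],0],
  [[0,0,0],0],
  [[0,0,0],0],
  [[0,0,0],0],
  [[0,0,0],0],
  [[0,-10,0],0],
  [[0,-30,0],0],
  [[0,-40,0],0],
  [[0,-45,0],0],
  [[0,-45,0],0],
  [[0,-20,0],0],
  [[0,0,0],0],
], grip=1)

```text
clock: 23.45
tool_pos: [634.9, -108.1, 228.5]
tcp_rot: [-0.669, 0.673, 0.226, -0.22]
wrist_force: [0.8, 0.7, -0.0]
opening: 1.0
```

```bash
python3 -c "
from h import *
# stand off from reel 3 for the look: yaw for spindle S2 (angle -143.5) is -53.5
go(409.5-37,-251.3-27,240,-53.5)
s=snap('top');W=world(s);m=(abs(W[...,2]-62)<6)&(np.hypot(W[...,0]-630,W[...,1]+106)<60);print(m.sum(),W[m].mean(0))"
```

```text
t23.4 pos [ 634.9 -108.1  228.5] yaw 36.7 shift [-312.1  -13.4   20.4] |313| turn -89.8 F [ 0.8  0.7 -0. ] op 1.000 j6 -0.89
364 [ 628.585938   -105.88267678   61.83059606]
```

Reel top at 62 mm means it is fully down. On to the second reel, turning for its spindle on the way.

carry_out([
  [[-25,0,2],0],
  [[-40,0,3],0],
  [[-40,0,3],0],
  [[-40,0,3],0],
  [[-40,0,3],0],
  [[-40,0,3],0],
  [[-40,0,3],0],
  [[-30,0,0],0],
  [[-17,0,0],4],
  [[0,0,0],8.5],
  [[0,0,0],8.5],
  [[0,0,0],8.5],
  [[0,0,0],8.5],
  [[0,0,0],8.5],
  [[0,0,0],8.5],
  [[0,0,0],8.5],
  [[0,0,0],8.5],
  [[0,0,0],8.5],
  [[0,0,0],8.5],
  [[0,0,0],0],
])

```text
clock: 25.5
tool_pos: [369.6, -277.2, 220.0]
tcp_rot: [0.635, -0.634, 0.313, -0.311]
wrist_force: [0.2, -0.1, -1.1]
opening: 1.001
```

```bash
python3 -c "
from h import *
reels(409,-251,120,'w6')
go(409.5,-251.3,20,-53.5)"
```

```text
reel px [284. 147.] [ 254  117   61   62 2506] circ [ 409.1 -251.1] r32.8 z50.3 [[409.2, -251.1, 64.2, 64.3], [409.2, -251.1, 26.4, 26.7]]
t25.6 pos [ 369.7 -277.4  220.3] yaw -52.1 shift [  4.5 200.3  47.5] |206| turn 1.4 F [-0.6  0.4  0.5] op 1.003 j6 0.15
```

carry_out([
  [[4,20,20],0],
  [[0,35,27],1.4],
  [[0,40,0],0],
  [[0,35,0],0],
  [[0,25,0],0],
  [[0,20,0],0],
  [[0,15,0],0],
  [[0,10,0],0],
  [[0,0,0],0],
  [[0,0,0],0],
])

```text
clock: 26.55
tool_pos: [410.1, -252.4, 22.3]
tcp_rot: [0.631, -0.631, 0.319, -0.319]
wrist_force: [-0.2, 0.3, 0.1]
opening: 0.997
```

carry_out([
  [[0,0,0],0],
  [[0,0,0],0],
  [[0,0,0],0],
  [[0,0,0],0],
  [[0,0,0],0],
  [[0,0,0],0],
  [[0,0,0],0],
  [[0,0,0],0],
], grip=-1)

```text
clock: 27.35
tool_pos: [410.2, -252.4, 22.6]
tcp_rot: [0.631, -0.631, 0.319, -0.319]
wrist_force: [-2.6, 0.8, 5.8]
opening: 0.719
```

carry_out([
  [[0,-10,0],0],
  [[0,-25,0],0],
  [[0,-40,0],0],
  [[0,-30,0],0],
  [[0,-15,0],0],
  [[0,0,0],0],
  [[0,0,0],0],
])

```text
clock: 28.05
tool_pos: [409.6, -252.1, 141.0]
tcp_rot: [0.631, -0.631, 0.32, -0.319]
wrist_force: [0.2, 0.2, -2.8]
opening: 0.714
```

```bash
python3 -c "
from h import *
go(483.9,-85.3,110,-53.5)"
```

```text
t28.1 pos [ 409.6 -252.1  141. ] yaw -53.7 shift [-90.3  31.  158.7] |185| turn -0.2 F [ 0.2  0.2 -2.8] op 0.714 j6 0.28
```

carry_out([
  [[-10,0,17],0],
  [[-15,0,27],0],
  [[-20,0,35],0],
  [[-20,0,35],0],
  [[-15,0,27],0],
  [[-7,0,13],0],
  [[-3.3,0,4.7],0],
  [[0,0,0],0],
  [[0,15,0],0],
  [[0,15,0],0],
  [[0,0,0],0],
  [[0,0,0],0],
])

```text
clock: 29.25
tool_pos: [483.3, -86.0, 110.9]
tcp_rot: [-0.631, 0.631, -0.32, 0.319]
wrist_force: [0.6, -0.1, -1.7]
opening: 0.72
```

```bash
python3 -c "
from h import *
go(483.9,-85.3,34.5,-53.5)"
```

```text
t29.2 pos [483.3 -86.  110.9] yaw -53.7 shift [-0.  76.4  1. ] |76| turn -0.2 F [ 0.6 -0.1 -1.7] op 0.720 j6 0.66
```

carry_out([
  [[0,8,1],0],
  [[0,10,0],0],
  [[0,8,0],0],
  [[0,6,0],0],
  [[0,6,0],0],
  [[0,6,0],0],
  [[0,0,0],0],
])

```text
clock: 29.95
tool_pos: [484.5, -84.8, 67.1]
tcp_rot: [-0.631, 0.631, -0.32, 0.319]
wrist_force: [-0.2, -0.2, -1.5]
opening: 0.718
```

carry_out([
  [[0,8,0],0],
  [[0,8,0],0],
  [[0,7,0],0],
  [[0,5,0],0],
  [[0,3,0],0],
  [[0,1,0],0],
  [[0,0,0],0],
  [[0,0,0],0],
])

```text
clock: 30.75
tool_pos: [485.5, -85.1, 36.4]
tcp_rot: [0.631, -0.631, 0.319, -0.319]
wrist_force: [0.4, -0.7, -1.5]
opening: 0.722
```

carry_out([
  [[0,2,0],0],
  [[0,1,0],0],
  [[0,0,0],0],
  [[0,0,0],0],
])

```text
clock: 31.15
tool_pos: [485.9, -85.2, 34.6]
tcp_rot: [0.631, -0.631, 0.319, -0.32]
wrist_force: [-4.9, 1.1, 10.8]
opening: 0.713
```

carry_out([
  [[0,0,0],0],
  [[0,0,0],0],
  [[0,0,0],0],
  [[0,0,0],0],
  [[0,0,0],0],
  [[0,-10,0],0],
  [[0,-30,0],0],
  [[0,-40,0],0],
  [[0,-45,0],0],
  [[0,-45,0],0],
  [[0,-20,0],0],
  [[0,0,0],0],
], grip=1)

```text
clock: 32.35
tool_pos: [487.5, -85.7, 228.5]
tcp_rot: [0.632, -0.63, 0.316, -0.322]
wrist_force: [0.2, -0.2, -0.5]
opening: 1.004
```

```bash
python3 -c "
from h import *
go(452,201,240,36.6)
s=snap('top','t7');W=world(s)
for x,y in((630,-106),(484,-85)):
  m=(abs(W[...,2]-62)<6)&(np.hypot(W[...,0]-x,W[...,1]-y)<60);print(m.sum(),W[m].mean(0))"
```

```text
t32.4 pos [487.5 -85.7 228.5] yaw -53.7 shift [-251.9  -12.4  141.3] |289| turn 89.7 F [ 0.2 -0.2 -0.5] op 1.004 j6 0.66
11 [ 649.02533757 -101.78991078   62.57091997]
39 [464.94866858 -93.16915293  60.77747045]
```

View pics/t7.png

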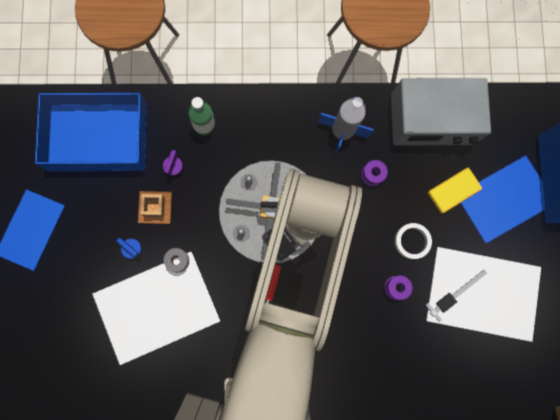

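The top view shows only one grey reel left, at (176,261), and no fourth reel anywhere. On to it.

carry_out([
  [[-20,0,11],0],
  [[-34,0,19],0],
  [[-34,0,19],0],
  [[-34,0,19],0],
  [[-34,0,19],0],
  [[-34,0,19],0],
  [[-34,0,19],0],
  [[-18,0,11],0],
  [[-10,0,5],-4.3],
  [[0,0,0],-8.5],
  [[0,0,0],-8.5],
  [[0,0,0],-8.5],
  [[0,0,0],-8.5],
  [[0,0,0],-8.5],
  [[0,0,0],-8.5],
  [[0,0,0],-8.5],
  [[0,0,0],-8.5],
  [[0,0,0],-8.5],
  [[0,0,0],-8.5],
  [[0,0,0],0],
])

```text
clock: 34.4
tool_pos: [448.4, 201.2, 221.2]
tcp_rot: [-0.673, 0.673, 0.216, -0.218]
wrist_force: [-1.0, -0.5, -0.2]
opening: 1.002
```

```bash
python3 -c "
from h import *
reels(424,238,100,'w7')
go(424,238,20,36.5)"
```

```text
reel px [289. 150.] [ 259  119   61   62 2474] circ [429.6 240.6] r32.8 z50.2 [[429.6, 240.6, 64.1, 64.2], [429.5, 240.7, 26.3, 26.8]]
t34.5 pos [448.6 201.2 221.5] yaw 35.4 shift [  1.8 201.5  44.1] |206| turn -1.1 F [-0.5  0.2 -0.1] op 1.003 j6 -0.30
```

carry_out([
  [[8,20,20],0],
  [[0,35,23],-1.1],
  [[0,40,0],0],
  [[0,35,0],0],
  [[0,25,0],0],
  [[0,20,0],0],
  [[0,15,0],0],
  [[0,11,0],0],
  [[0,0,0],0],
  [[0,0,0],0],
])

```text
clock: 35.45
tool_pos: [430.9, 241.1, 22.3]
tcp_rot: [0.671, -0.671, -0.222, 0.222]
wrist_force: [-0.4, 0.2, -0.0]
opening: 0.999
```

carry_out([
  [[0,0,0],0],
  [[0,0,0],0],
  [[0,0,0],0],
  [[0,0,0],0],
  [[0,0,0],0],
  [[0,0,0],0],
  [[0,0,0],0],
  [[0,0,0],0],
], grip=-1)

```text
clock: 36.25
tool_pos: [431.2, 241.2, 22.6]
tcp_rot: [-0.671, 0.671, 0.223, -0.223]
wrist_force: [-2.1, -0.1, 5.8]
opening: 0.708
```

carry_out([
  [[0,-10,0],0],
  [[0,-25,0],0],
  [[0,-40,0],0],
  [[0,-30,0],0],
  [[0,-15,0],0],
  [[0,0,0],0],
  [[0,0,0],0],
])

```text
clock: 36.95
tool_pos: [430.4, 240.9, 141.0]
tcp_rot: [-0.671, 0.671, 0.222, -0.223]
wrist_force: [0.4, 0.0, -1.4]
opening: 0.712
```

```bash
python3 -c "
from h import *
go(506,61.4,110,36.5)"
```

```text
t37.0 pos [430.4 240.9 141. ] yaw 36.7 shift [ -46.8   31.  -189.1] |197| turn 0.2 F [ 0.4  0.  -1.4] op 0.712 j6 -0.23
```

carry_out([
  [[-5,0,-20],0],
  [[-8,0,-32],0],
  [[-10,0,-40],0],
  [[-10,0,-40],0],
  [[-8,0,-32],0],
  [[-4,0,-17],0],
  [[-1.8,0,-8],0],
  [[0,0,0],0],
  [[0,15,0],0],
  [[0,15,0],0],
  [[0,0,0],0],
  [[0,0,0],0],
])

```text
clock: 38.15
tool_pos: [505.3, 62.3, 110.8]
tcp_rot: [0.671, -0.671, -0.222, 0.224]
wrist_force: [-0.0, -0.3, -1.3]
opening: 0.709
```

```bash
python3 -c "
from h import *
go(506,61.4,34.5,36.5)"
```

```text
t38.1 pos [505.3  62.3 110.8] yaw 36.8 shift [ 0.2 76.3 -1.2] |76| turn 0.3 F [-0.  -0.3 -1.3] op 0.709 j6 -0.62
```

carry_out([
  [[0,8,-1],0],
  [[0,10,0],0],
  [[0,8,0],0],
  [[0,6,0],0],
  [[0,6,0],0],
  [[0,6,0],0],
  [[0,0,0],0],
])

```text
clock: 38.85
tool_pos: [506.4, 60.8, 67.0]
tcp_rot: [0.671, -0.671, -0.222, 0.223]
wrist_force: [-1.1, -0.3, -1.0]
opening: 0.711
```

carry_out([
  [[0,8,0],0],
  [[0,8,0],0],
  [[0,7,0],0],
  [[0,5,0],0],
  [[0,3,0],0],
  [[0,2,0],0],
  [[0,2,0],0],
  [[0,0,0],0],
  [[0,0,0],0],
])

```text
clock: 39.75
tool_pos: [507.3, 60.9, 34.6]
tcp_rot: [-0.671, 0.671, 0.223, -0.223]
wrist_force: [-7.0, -1.0, 11.6]
opening: 0.713
```

carry_out([
  [[0,0,0],0],
  [[0,0,0],0],
  [[0,0,0],0],
  [[0,0,0],0],
  [[0,0,0],0],
  [[0,-10,0],0],
  [[0,-30,0],0],
  [[0,-40,0],0],
  [[0,-45,0],0],
  [[0,-45,0],0],
  [[0,-20,0],0],
  [[0,0,0],0],
], grip=1)

```text
clock: 40.95
tool_pos: [509.5, 60.9, 228.6]
tcp_rot: [-0.67, 0.672, 0.226, -0.22]
wrist_force: [-0.1, 0.1, 0.2]
opening: 0.999
```

```bash
python3 -c "
from h import *
go(567.4,-70,240,-4)"
```

```text
t41.0 pos [509.5  60.9 228.6] yaw 36.7 shift [ -31.8  -10.9 -139.6] |144| turn 40.7 F [-0.1  0.1  0.2] op 0.999 j6 -0.62
```

Reel down. Now to a viewpoint above the carousel for a check of all three and the key.

carry_out([
  [[-5,-30,-20],0],
  [[-8,-30,-35],0],
  [[-8,0,-35],0],
  [[-8,0,-35],0],
  [[-3,0,-15],0],
  [[0,0,0],8],
  [[0,0,0],8],
  [[0,0,0],8],
  [[0,0,0],8],
  [[0,0,0],7],
  [[0,0,0],0],
  [[0,0,0],0],
])

```text
clock: 42.15
tool_pos: [564.7, -70.1, 282.4]
tcp_rot: [0.707, -0.707, 0.013, -0.012]
wrist_force: [0.9, -0.4, 0.3]
opening: 1.002
```

Run:
```python
from h import *
s=snap('wrist','w8');W=world(s)
for x,y in ((630.8,-107.2),(483.9,-85.3),(505.8,61.6),(652.7,39.7)):
    d=np.hypot(W[...,0]-x,W[...,1]-y)
    for a,b in((56,64.3),(65,70)):
        m=(W[...,2]>a)&(W[...,2]<b)&(d<45)
        if m.sum()>10:
            c,r=cv2.minEnclosingCircle(W[m][:,:2].astype(np.float32));print((x,y),(a,b),m.sum(),'mean',W[m].mean(0).round(1),'circ',np.round(c,1),round(r,1))
k=(W[...,2]>128)&(W[...,2]<150)&(np.hypot(W[...,0]-568,W[...,1]+23)<50);r=cv2.minAreaRect(W[k][:,:2].astype(np.float32));print('handle',r,np.median(W[k][:,2]))
a=(abs(W[...,2]-78)<5)&(abs(np.hypot(W[...,0]-568,W[...,1]+23.5)-95)<30)
Q=W[a];t=np.arctan2(Q[:,1]+23,Q[:,0]-568);print('arm phase',np.degrees(np.angle(np.exp(4j*t).mean()))/4)
go(568.4,-24,107,-2.3)
```

```text
(630.8, -107.2) (56, 64.3) 1754 mean [ 632.7 -105.4   62.2] circ [ 632.7 -106.5] 33.0
(630.8, -107.2) (65, 70) 74 mean [ 630.6 -106.8   67.4] circ [ 630.7 -107. ] 6.5
(483.9, -85.3) (56, 64.3) 1791 mean [486.9 -85.1  62.1] circ [486.6 -86. ] 32.8
(483.9, -85.3) (65, 70) 77 mean [484.5 -85.   67.3] circ [484.1 -85.1] 6.5
(505.8, 61.6) (56, 64.3) 2431 mean [508.2  61.6  62.1] circ [507.9  61.5] 33.0
(505.8, 61.6) (65, 70) 97 mean [506.3  61.2  67.3] circ [506.4  61.2] 6.7
(652.7, 39.7) (56, 64.3) 126 mean [650.9  38.5  61.7] circ [652.6  39.3] 9.9
(652.7, 39.7) (65, 70) 103 mean [652.6  39.3  67.3] circ [653.1  39.3] 6.7
handle ((567.9906616210938, -24.53403091430664), (64.26283264160156, 12.154622077941895), 88.2626953125) 140.9197280059078
arm phase -8.469635490343752
t42.2 pos [564.8 -70.1 282.6] yaw -2.1 shift [  2.1 175.6  46.2] |182| turn 0.2 F [ 0.5 -0.4 -0.3] op 1.000 j6 -0.18
```

View pics/w8.png

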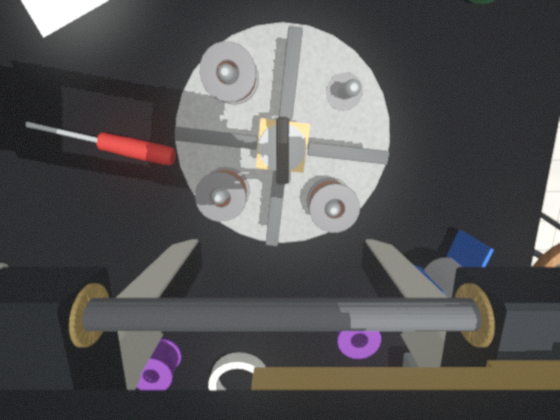

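All three reels are down (tops at 62 mm, 2–3 mm from the axes), the keeper is open and the key is home. I go back to the key at handle (283,150).

carry_out([
  [[2,0,20],0],
  [[1,20,26],0.2],
  [[0,35,0],0],
  [[0,35,0],0],
  [[0,30,0],0],
  [[0,25,0],0],
  [[0,15,0],0],
  [[0,10,0],0],
  [[0,5,0],0],
  [[0,0,0],0],
  [[0,0,0],0],
])

```text
clock: 43.3
tool_pos: [570.8, -24.8, 109.4]
tcp_rot: [-0.707, 0.707, -0.014, 0.016]
wrist_force: [-0.1, -0.6, 0.1]
opening: 1.001
```

```bash
python3 -c "
from h import *
go(568,-24,106.6,-2)"
```

```text
t43.3 pos [570.8 -24.8 109.4] yaw -2.5 shift [-2.9  2.8  0.7] |4| turn -0.5 F [-0.1 -0.6  0.1] op 1.001 j6 -0.09
```

carry_out([
  [[-2.5,2.5,0.5],0.3],
  [[0,0,0],0],
  [[0,0,0],0],
])

```text
clock: 43.6
tool_pos: [567.6, -24.0, 106.0]
tcp_rot: [-0.707, 0.707, -0.017, 0.017]
wrist_force: [-0.2, -0.4, -0.3]
opening: 0.998
```

carry_out([
  [[0,0,0],0],
  [[0,0,0],0],
  [[0,0,0],0],
  [[0,0,0],0],
  [[0,0,0],0],
  [[0,0,0],0],
  [[0,0,0],0],
  [[0,0,0],0],
  [[0,0,0],0],
  [[0,0,0],0],
  [[0,0,0],0],
  [[0,0,0],0],
  [[0,0,0],0],
  [[0,0,0],0],
  [[0,0,0],0],
  [[0,0,0],0],
], grip=-1)

```text
clock: 45.2
tool_pos: [567.3, -24.0, 105.6]
tcp_rot: [0.707, -0.707, 0.017, -0.017]
wrist_force: [-2.9, 0.1, 1.9]
opening: 0.138
```

carry_out([
  [[0,0.5,0],4],
  [[0,0,0],4],
  [[0,0,0],4],
  [[0,0,0],4],
  [[0,0,0],4],
  [[0,0,0],4],
  [[0,0,0],4],
  [[0,0,0],4],
  [[0,0,0],4],
  [[0,0,0],4],
  [[0,0,0],4],
  [[0,0,0],4],
  [[0,0,0],0],
  [[0,0,0],0],
])

```text
clock: 46.6
tool_pos: [566.7, -23.7, 105.6]
tcp_rot: [-0.639, 0.639, -0.304, 0.303]
wrist_force: [-8.2, 1.4, 9.5]
opening: 0.137
```

```bash
python3 -c "
from h import *
go(568,-24,106.6,-54);print(sense()['ft_torque'])"
```

```text
t46.6 pos [566.7 -23.7 105.6] yaw -50.8 shift [ 1.  -1.   0.8] |2| turn 3.2 F [-8.2  1.4  9.5] op 0.137 j6 0.75
[0.25424137 1.61688141 0.00763856]
```

carry_out([
  [[0.5,0,0],3],
  [[0,0,0],3],
  [[0,0,0],2],
  [[0,0,0],0],
  [[0,0,0],0],
])

```text
clock: 47.1
tool_pos: [566.7, -23.7, 105.6]
tcp_rot: [-0.616, 0.616, -0.348, 0.346]
wrist_force: [-11.6, 3.3, 11.4]
opening: 0.141
```

```bash
python3 -c "
from h import *
go(568,-24,106.6,-54);print(sense()['ft_torque'])"
```

```text
t47.1 pos [566.7 -23.7 105.6] yaw -58.7 shift [ 1. -1.  1.] |2| turn -4.7 F [-11.6   3.3  11.4] op 0.141 j6 0.89
[0.73692718 2.0806204  0.07258187]
```

carry_out([
  [[0,0,0],2],
  [[0,0,0],2],
  [[0,0,0],0],
  [[0,0,0],0],
])

```text
clock: 47.5
tool_pos: [566.7, -23.2, 105.6]
tcp_rot: [0.604, -0.604, 0.369, -0.367]
wrist_force: [-11.9, 6.0, 11.2]
opening: 0.141
```

Run:
```python
from h import *
go(568,-24,106.6,-54);print(sense()['ft_torque'])
for n in('scene','top'):
  W=world(snap(n,n+'8'));r=np.hypot(W[...,0]-568,W[...,1]+23)
  m=(abs(W[...,2]-79)<6)&(abs(r-90)<35);Q=W[m];t=np.arctan2(Q[:,1]+23,Q[:,0]-568)
  print(n,m.sum(),'phase',np.degrees(np.angle(np.exp(4j*t).mean()))/4)
```

```text
t47.5 pos [566.7 -23.2 105.6] yaw -62.7 shift [ 1.3 -1.   0.8] |2| turn -8.7 F [-11.9   6.   11.2] op 0.141 j6 0.96
[1.06841234 2.10177701 0.50484417]
scene 640 phase 35.96786029154891
top 108 phase 35.5629509397759
```

Torque 0.5 N m and arm phase 36° (spindles 36.5°): locked. I ease back into the play and lift the key out.

carry_out([
  [[0,-1,0],-3],
  [[0.5,0,0],-3],
  [[0,0,0],0],
  [[0,-3,0],0],
  [[0,-5,0],0],
  [[0,-6,0],0],
  [[0,-10,0],0],
  [[0,-10,0],0],
  [[0,-15,0],0],
  [[0,-25,0],0],
  [[0,-30,0],0],
  [[0,-20,0],0],
  [[0,0,0],0],
  [[0,0,0],0],
])

```text
clock: 49.0
tool_pos: [568.7, -25.3, 231.1]
tcp_rot: [0.622, -0.622, 0.335, -0.337]
wrist_force: [0.9, 0.6, -3.0]
opening: 0.14
```

Run:
```python
from h import *
go(581.5,306,231,-58)
s=snap('scene');W=world(s);r=np.hypot(W[...,0]-568,W[...,1]+23)
m=(abs(W[...,2]-79)<6)&(abs(r-90)<35);Q=W[m];t=np.arctan2(Q[:,1]+23,Q[:,0]-568)
print(m.sum(),'phase',np.degrees(np.angle(np.exp(4j*t).mean()))/4)
w=snap('wrist')
cv2.imwrite('pics/s9.png',cv2.hconcat([cv2.resize(s['pixels'][60:285,180:480],(400,300)),cv2.resize(w['pixels'],(400,300))]))
```

```text
t49.0 pos [568.7 -25.3 231.1] yaw -56.8 shift [-2.702e+02 -1.000e-01  1.921e+02] |332| turn 1.2 F [ 0.9  0.6 -3. ] op 0.140 j6 0.86
774 phase 36.35968708258406
```

View pics/s9.png

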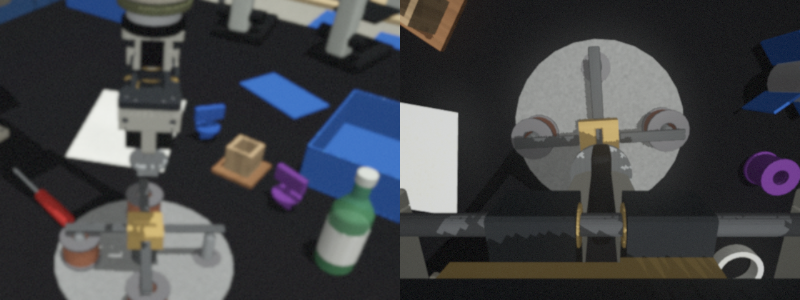

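Key is out and upright, keeper locked at phase 36.4°. I carry it toward the stand (wrist view) and measure the stand.

carry_out([
  [[-17,0,7],0],
  [[-30,0,12],0],
  [[-36,0,14.5],0],
  [[-36,0,14.5],0],
  [[-36,0,14.5],0],
  [[-36,0,14.5],0],
  [[-36,0,14.5],0],
  [[-25,0,10],0],
  [[-14,0,5.5],0],
  [[-5,0,2],0],
  [[0,0,0],0],
  [[0,0,0],0],
])

```text
clock: 50.3
tool_pos: [511.0, 260.4, 229.8]
tcp_rot: [-0.622, 0.622, -0.336, 0.336]
wrist_force: [1.5, -1.0, -1.8]
opening: 0.137
```

Run:
```python
from h import *
s=snap('wrist','w10');W=world(s)
m=(abs(W[...,2]-60)<4)&(np.hypot(W[...,0]-580,W[...,1]-306)<55)
v,u=np.nonzero(m);P=np.array([ray(s,a,b,60)[:2] for a,b in zip(u,v)],np.float32)
c=cv2.minAreaRect(P);print('stand',len(P),c,u.mean(),v.mean())
go(*c[0],150,-57)
```

```text
stand 1542 ((582.4890747070312, 307.3150329589844), (55.983299255371094, 55.992313385009766), 88.31916809082031) 279.6549935149157 109.5
t50.4 pos [511.1 260.3 230. ] yaw -56.8 shift [-0.4 80.  85.5] |117| turn 0.2 F [ 0.  -0.2 -1.4] op 0.137 j6 1.37
```

View pics/w10.png

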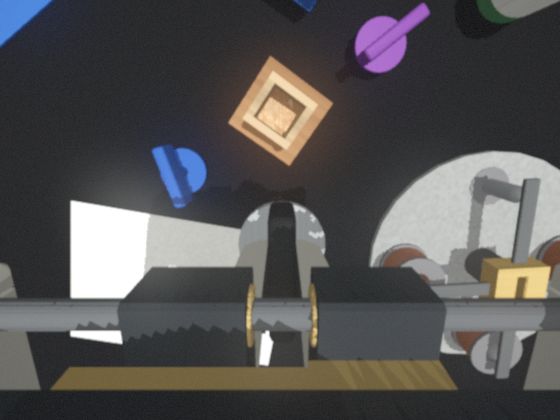

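Stand measured at (582.5,307.3), 56 mm square, at px (280,110). Moving over it.

carry_out([
  [[0,0,15],0],
  [[0,0,25],0],
  [[0,0,25],0],
  [[0,0,15],0],
  [[0,20,5.5],0],
  [[0,30,0],0],
  [[0,30,0],0],
  [[0,15,0],0],
  [[0,0,0],0],
  [[0,0,0],0],
])

```text
clock: 51.35
tool_pos: [582.9, 308.0, 136.2]
tcp_rot: [0.622, -0.622, 0.336, -0.337]
wrist_force: [-0.8, -0.0, -0.6]
opening: 0.139
```

```bash
python3 -c "
from h import *
go(582,307,81,-57)"
```

```text
t51.4 pos [582.9 308.  136.2] yaw -56.8 shift [ 0.4 55.2 -1.3] |55| turn 0.2 F [-0.8 -0.  -0.6] op 0.139 j6 1.40
```

carry_out([
  [[0,10,-1],0],
  [[0,8,0],0],
  [[0,6,0],0],
  [[0,6,0],0],
  [[0,6,0],0],
  [[0,6,0],0],
  [[0,4,0],0],
  [[0,4,0],0],
  [[0,2,0],0],
  [[0,0,0],0],
  [[0,0,0],0],
])

```text
clock: 52.45
tool_pos: [581.5, 307.9, 83.3]
tcp_rot: [0.622, -0.622, 0.336, -0.336]
wrist_force: [-0.5, -0.3, -1.9]
opening: 0.136
```

carry_out([
  [[0,1.5,0],0],
  [[0,1,0],0],
  [[0,0,0],0],
  [[0,0,0],0],
])

```text
clock: 52.85
tool_pos: [581.4, 307.9, 80.6]
tcp_rot: [0.622, -0.622, 0.336, -0.336]
wrist_force: [0.5, 0.1, -1.4]
opening: 0.139
```

carry_out([
  [[0,1,0],0],
  [[0,0.5,0],0],
  [[0,0,0],0],
  [[0,0,0],0],
])

```text
clock: 53.25
tool_pos: [581.6, 307.9, 79.6]
tcp_rot: [0.622, -0.622, 0.336, -0.336]
wrist_force: [-1.2, 0.1, 3.6]
opening: 0.142
```

carry_out([
  [[0,0,0],0],
  [[0,0,0],0],
  [[0,0,0],0],
  [[0,0,0],0],
  [[0,0,0],0],
  [[0,0,0],0],
  [[0,-10,0],0],
  [[0,-25,0],0],
  [[0,-40,0],0],
  [[0,-45,0],0],
  [[0,-40,0],0],
  [[0,0,-20],0],
  [[0,0,-30],0],
  [[0,0,-10],0],
  [[0,0,0],0],
  [[0,0,0],0],
], grip=1)

```text
clock: 54.85
tool_pos: [531.7, 275.2, 239.6]
tcp_rot: [0.622, -0.622, 0.336, -0.336]
wrist_force: [-0.8, -0.3, -0.5]
opening: 0.999
```

Run:
```python
from h import *
s=snap('wrist','w11');W=world(s)
k=(W[...,2]>105)&(W[...,2]<125)&(np.hypot(W[...,0]-582,W[...,1]-307)<50);print('handle',cv2.minAreaRect(W[k][:,:2].astype(np.float32)),np.percentile(W[k][:,2],[5,50,95]))
c=snap('scene');T=snap('top')
for n,q in(('scene',c),('top',T)):
  W=world(q);r=np.hypot(W[...,0]-568,W[...,1]+23)
  m=(abs(W[...,2]-79)<6)&(abs(r-90)<35);Q=W[m];t=np.arctan2(Q[:,1]+23,Q[:,0]-568);print(n,'phase',np.degrees(np.angle(np.exp(4j*t).mean()))/4)
for x,y in ((630.8,-107.2),(483.9,-85.3),(505.8,61.6)):
    m=(abs(W[...,2]-62)<5)&(np.hypot(W[...,0]-x,W[...,1]-y)<45);print((x,y),m.sum(),np.round(cv2.minEnclosingCircle(W[m][:,:2].astype(np.float32))[0],1) if m.sum() else '',np.median(W[m][:,2]))
cv2.imwrite('pics/s11.png',cv2.hconcat([cv2.resize(c['pixels'][130:310,200:440],(400,300)),cv2.resize(s['pixels'],(400,300))]))
```

```text
handle ((583.1302490234375, 306.8518981933594), (65.03485870361328, 12.331442832946777), 33.007179260253906) [113.01862071 114.92291468 116.2793377 ]
scene phase 36.40099380501439
top phase 36.520761421529805
(630.8, -107.2) 266 [ 629.7 -106.6] 61.687357957682025
(483.9, -85.3) 287 [482.8 -86.6] 61.5483453643717
(505.8, 61.6) 279 [504.6  61. ] 61.490209834760435
```

View pics/s11.png

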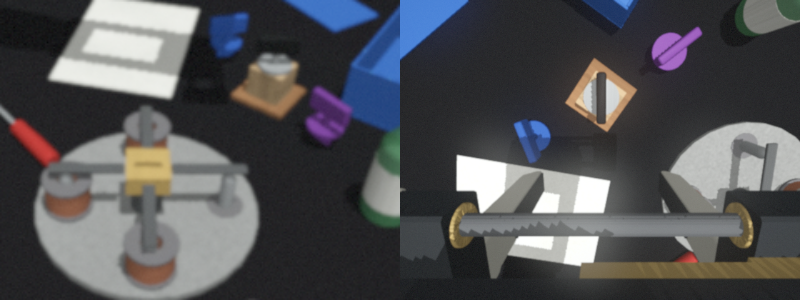

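The three reels are under the locked arms. The key hangs upright in the stand with its handle top at 115 mm, and the robot is clear.

```bash
python3 -c "
from workcell import *
print(job_done())"
```

```text
the job is handed in; nothing more can be done
None
```

The whole job is done and handed in, at about 55 s of the 200 s. I opened the keeper with the key, mounted the three reels that were present, locked the arms and hung the key back in its stand.

- **Reels:** all three tops measured 62 mm, which means fully down, and they sat within about 3 mm of their spindle axes. I saw no fourth reel anywhere on the bench.
- **Keeper:** it opened by 45.0°. Afterwards the arms measured 36.4–36.5° against the spindles' 36.5°, so it is locked.
- **Key:** it went straight into the keyway without any searching. It now hangs upright in the stand, with its handle top at 115 mm and within about 1 mm of the stand's centre.
- **Disagreement:** the top camera read positions 2–4 mm off from the wrist camera, mostly in x. I used the wrist camera's values for all the fits.

No check failed, and the gripper was open and clear of everything at hand-in.

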